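# Steady the footed dish, then rock the heavy nut tub to tip its walnuts into it

### The arm

A 6-joint arm with a two-finger parallel gripper is mounted at the origin on the work surface. World frame = base frame: x ahead of the robot, y to its left, z up, the work surface at z = 0. Lengths are in m, angles in rad, forces in N, time in s.
With the tool pointing down it reaches from about 0.4 to 0.825 m from the base axis. Payload 7 kg.
Tool frame: the origin (TCP) lies between the finger pads; the fingertips stand 11 mm ahead of it and the grasp point (between the pads) lies 8 mm behind it; z points along the fingers, y is the line along which they close (so a half turn about z gives the same grasp; the last joint's range is limited). The gripper opens to 88 mm and grips with 3 to 60 N. Pads are 19 mm wide; open, the fingers measure 130 mm over their backs; the gripper's body (78 mm by 193 mm) begins 47 mm behind the grasp point.
Start: joints at [1.414, 0.359, 0.012, 0, -1.224, -0.288], TCP at [0.29, 0.609, 0.205] pointing down, gripper open.
Joint ranges: [-3.07, 3.07], [-1.43, 2.12], [-1.02, 1.25], [-3.03, 1.67], [-3.05, -0], [-3.03, 3.03]. Speed limits (rad/s): [2.39, 2.39, 3.01, 3.14, 3.14, 3.14].

### API

Orientations are given as a unit quaternion [w, x, y, z].
In Python, from workcell import env gives the robot as it stands.
- The arm moves only by the tool jog_arm, never from a script. Its argument "commands" is a list of rows, each an object with "offset": the shift along the tool's x, y, z each as a share of 600 mm, from -1 to 1, a list of three; "turn": the turn, a rotation vector about the tool's x, y, z each as a share of 45 degrees, from -1 to 1, a list of three; "gripper": the opening, from 0 (shut) to 1 (fully open). A call has 1 to 10 rows; each row is the pose to reach, as a shift and turn from the pose commanded when the call began, along the tool's axes at that moment; what a row does not reach only later rows make up. A row lasts 1/10 s, in which the tool goes at most 50 mm and 8.59 degrees, less where a joint would pass 70% of its speed; a pose out of reach is approached as far as the arm can. A call with a number of a shift or a turn outside -1 to 1 is refused whole. A call with a gripper value outside its range is refused whole. The fingers move at their own pace and stop on an object; "force" is the grip in N (left out, the last holds). Time passes only in rows, so rows that repeat a pose let the fingers close. It gives the time, the measured TCP pose, the force, the opening and the grip force at its end, in the units of the state.
- env.get_state(): the state, without advancing time (a new reading comes with each control period).
- env.snapshot(name): name is "scene" or "side" or "wrist"; returns (picture, depth): 480x640x3 uint8, red, green, blue; 480x640 float32, m along the optical axis (not along the pixel's ray), 0 where there is no reading.
- env.camera_info(name): a dict with "mtx" (3x3 intrinsics, pixels), "T" (4x4, takes a point from camera to world coordinates); the wrist camera has in their place "hand_eye" (4x4, takes a point from camera to tool coordinates, whose origin is the TCP and whose axes are the flange's). Camera axes: x right, y down, z forward; pixel columns grow to the right and rows downward; lengths in m; the calibration is good to about 2 mm. A picture is of the moment at which its call begins: read the wrist's pose just before it. camera_info takes no time and is no camera call.
- env.hand_in(): hands the job in; it is judged then, once.
The state is a dict: "time_s": time; "q": joint angles; "dq": joint speeds; "tau": joint torques, N m; "tool_pos": TCP position; "orientation": TCP orientation; "force": force on the tool from outside, world axes, zero at the start; "moment": the same for the moment, N m; "gripper_width": opening from 0.0 (shut) to 1.0 (fully open); "gripper_force": force on a finger pad.
Only numpy, scipy, OpenCV 4.12 (cv2) and the standard library are available. Lean on these libraries where they do the work, as an engineer would, in place of code of your own. Each camera call takes 0.05 s, during which the arm holds its last target. There are 200 camera calls.

### The job

Turn the footed dish that rocks on the mat's broad ridge until it stands square and firm with all four feet down on the mat, one pair either side of the ridge, in front of the stand. Then take the heavy tub by its bar and rock it forward on its front base edge, without lifting it off the stand, so that all three walnuts roll down its chute into the dish, and rock it gently back to stand upright where it was. Do not handle the walnuts, and leave the other things on the mat as they are.

Things in the scene. Friction and masses are not known exactly. Their poses are not given: they have to be found in the camera images.
- stand: Fixed steel stand on a ribbed grey mat. Origin on the table below the middle of the stand's front face; x points back into the stand (pouring direction is -x), z up. Stand: x 0 to 120 mm, |y| < 65, flat top at z = 64. Mat: 6 mm thick, x -300 to 140, |y| < 185.
- ridge (a point): Middle of the top of the mat's broad flat ridge, 150 mm ahead of the stand's front face. The ridge is 40 mm wide, runs along the stand's x from -294 mm to the stand, centred on its y = 0; its top is at z = 13 mm, 7 mm above the mat.
- tub: Heavy white stoneware tub, 0.68 to 0.95 kg, loose on the stand. Origin: centre of its underside, z up. Base block 100 (x) x 112 mm (y), solid up to the inner floor at z = 28; back and side walls 5 mm thick, to z = 101. The open front (-x) is a chute. It balances on its front base edge at about 60 degrees of tilt.
- tub_lip (a point): Middle of the chute's lip (tub x -105, z 83). The chute, 102 mm wide inside with 30 mm cheeks, rises at 45 degrees from the floor's front edge (x -50, z 28), so nuts run out when the tub is rocked forward 50 to 62 degrees. At 60 degrees the lip is about 98 mm ahead of the front base edge and about 6 mm lower.
- tub_toe (a point): Middle of the tub's front base edge (tub x -50, z 0), on which it is rocked; it starts about 8 to 14 mm behind the stand's front face.
- tub_bar (a point): Middle of the tub's handle: a round steel bar 12 mm thick, along the tub's y, 97 mm free between its posts, its axis 142 mm above the tub's underside and 97.5 mm behind the toe, 35 mm free between it and the back wall's top. Being round, it can also turn between the fingers.
- dish: Square white ceramic dish, 150 x 150 mm, 0.36 to 0.54 kg; walls 8 mm thick (134 clear inside), rim 50 mm above the soles, inner floor at 16. Origin at sole level below its centre, z up, x, y along its sides. Starts with two diagonal feet on the ridge, leaning 3 to 8 degrees and rocking. For pouring its centre should be 105 to 125 mm ahead of the stand's front face.
- dish_in (a point): Centre of the dish's inner floor. Below it the dish has four round feet, 9 mm in radius, 10 mm high, at x, y = +-42 mm. When the dish is square with the stand (any quarter turn) the ridge fits between the feet with 13 mm to spare on either side, and the dish's origin is 6 mm above the table.
- nut0_mid (a point): Middle of a walnut, about 26 x 32 mm, 14 g, lying at the start on the tub's floor.
- nut1_mid (a point): Middle of a walnut, about 26 x 32 mm, 14 g, lying at the start on the tub's floor.
- nut2_mid (a point): Middle of a walnut, about 26 x 32 mm, 14 g, lying at the start on the tub's floor.
- jar: Glass jar with a hinged flap cap, 60 mm across, 111 mm tall; a bystander on the mat. Origin: centre of the underside.
- canister: Small aluminium canister with a press-button lid, 53 mm across, 95 mm tall; a bystander on the mat. Origin: centre of the underside.
- cup: Ceramic cup, 64 mm across, 75 mm tall; a bystander on the mat. Origin: centre of the underside.
- shaker: Small jar-shaped shaker, 48 mm across, 100 mm tall; a bystander on the mat. Origin: centre of the underside.
- fork: White plastic fork lying flat, 155 x 24 mm, 5 mm high; a bystander on the mat. Origin: centre of the underside.
- scoop: Small stainless scoop lying flat, 150 x 34 mm, 18 mm high; a bystander on the mat. Origin: centre of the underside.
Not all that is in view belongs to the job. What is meant by the dish is not turquoise, and is the smaller of those in its own colour.

How it is judged:
On the way, in this order (a step that is already met when the one before it is completed fails the run):
1. the dish stands square on all four feet over the ridge (angle between dish's own z axis and vertical below 0.03 rad and z of dish in the frame of stand below 0.009 m and y of dish in the frame of stand between -0.025 and 0.025 m and (angle between the x axis of dish and the x axis of stand, either way round below 0.14 rad or angle between the y axis of dish and the x axis of stand, either way round below 0.14 rad)), for 0.3 s.
2. the tub is rocked well forward on its front base edge (angle between tub's own z axis and vertical above 0.6 rad and z of tub_toe in the frame of stand below 0.076 m), for 0.1 s.
3. all three walnuts are in the dish (distance between each of nut0_mid, nut1_mid, nut2_mid and dish_in below 0.08 m), for 0.2 s.
At the end, for the whole second after the job is handed in: Dish level (0.03 rad) on all feet, within 25 mm of the ridge's middle line and 0.14 rad of square; each walnut within 80 mm of the centre of the dish's inner floor; tub upright (0.04 rad) on the stand, its toe within 25 mm of its start; all at rest (all of step 1 and all of step 3 and angle between tub's own z axis and vertical below 0.04 rad and z of tub in the frame of stand between 0.061 and 0.068 m and distance of tub_toe from where it was at the start of the episode below 0.025 m and linear speed of each of tub, dish below 0.02 m/s and linear speed of each of nut0, nut1, nut2 below 0.05 m/s); the robot touches nothing.
It fails at once if the tub is lifted: its front base edge rises more than 12 mm off the stand (z of tub_toe in the frame of stand above 0.076 m).
It fails at once if the tub is let fall (faster than 3.5 rad/s) (angular speed of tub above 3.5 rad/s).
It fails at once if the fingers handle a walnut (contact force between the fingers and nut0 above 0.5 N or contact force between the fingers and nut1 above 0.5 N or contact force between the fingers and nut2 above 0.5 N).
It fails at once if a bystander on the mat is moved by more than 25 mm (distance of any of jar, canister, cup, shaker, fork, scoop from where it was at the start of the episode above 0.025 m).
It fails at once if an upright bystander is tipped (angle between any of jar, canister, cup, shaker's own z axis and vertical above 0.35 rad).
It also fails if it takes over 61 s, if anything falls off the work surface, if the arm or the gripper's body presses on something with over 40 N, if the wrist force passes 120 N, or if a joint passes its speed limit or range.

## Working session

There is one attempt and no reset: what is moved stays moved. The work goes in short steps, Python scripts to look and compute and a tool call to move; the robot and the scene stay as the last step left them, time stands still between calls to the robot, and variables do not carry over. Pictures are saved under pics/ and viewed, at most 10 in all, crops included, and the job is handed in when it is done.

Besides the shell and the picture viewer there is one more tool, called after "Emit:" by a JSON object that holds its "name" and its "arguments". jog_arm: Moves the arm, as the interface text tells. Its arguments: {"type":"object","properties":{"commands":{"type":"array"},"force":{"type":"number"}},"required":["commands"]}

```bash
ls; mkdir -p pics
python3 - <<'E'
from workcell import env
import cv2, numpy as np
s=env.get_state(); print(s['time_s'],s['tool_pos'],s['orientation'])
for n in ['scene','side']:
    p,d=env.snapshot(n); np.savez('pics/'+n+'0.npz',p=p,d=d)
    cv2.imwrite(f'pics/{n}0.png',p[:,:,::-1]); c=env.camera_info(n); print(n,c['mtx'].tolist(),np.round(c['T'],3).tolist(),(d>0).mean())
print(env.camera_info('wrist'))
E
```

```text
pics
0.0 [0.29022048 0.60882069 0.2039054 ] [ 8.46039689e-04  9.75357289e-01 -2.20629624e-01 -1.11303635e-04]
scene [[599.1366306280975, 0.0, 317.9932511968276], [0.0, 599.1366306280975, 240.69374613989285], [0.0, 0.0, 1.0]] [[-0.222, 0.67, -0.708, 1.349], [0.975, 0.141, -0.173, 0.205], [-0.016, -0.729, -0.685, 0.981], [0.0, 0.0, 0.0, 1.0]] 0.996103515625
side [[438.4512822164222, 0.0, 324.8259884104274], [0.0, 438.4512822164222, 242.51735761763183], [0.0, 0.0, 1.0]] [[0.998, -0.03, 0.057, 0.406], [-0.063, -0.59, 0.805, -0.702], [0.01, -0.807, -0.59, 0.655], [0.0, 0.0, 0.0, 1.0]] 0.9959765625
{'mtx': array([[402.15736174,   0.        , 324.25366283],
       [  0.        , 402.15736174, 231.49805677],
       [  0.        ,   0.        ,   1.        ]]), 'hand_eye': array([[ 5.05237795e-04, -9.58907299e-01, -2.83719115e-01,
         7.66390624e-02],
       [ 9.99999750e-01,  3.44276943e-04,  6.17187866e-04,
         1.48652741e-03],
       [-4.94148001e-04, -2.83719356e-01,  9.58907234e-01,
        -1.80190174e-01],
       [ 0.00000000e+00,  0.00000000e+00,  0.00000000e+00,
         1.00000000e+00]])}
```

View pics/scene0.png

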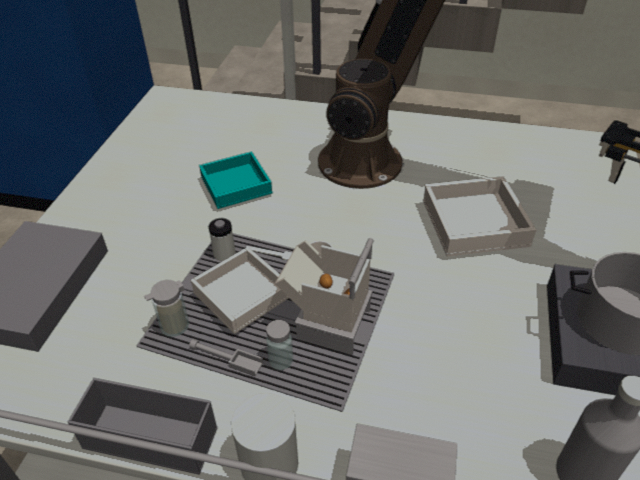

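View pics/side0.png

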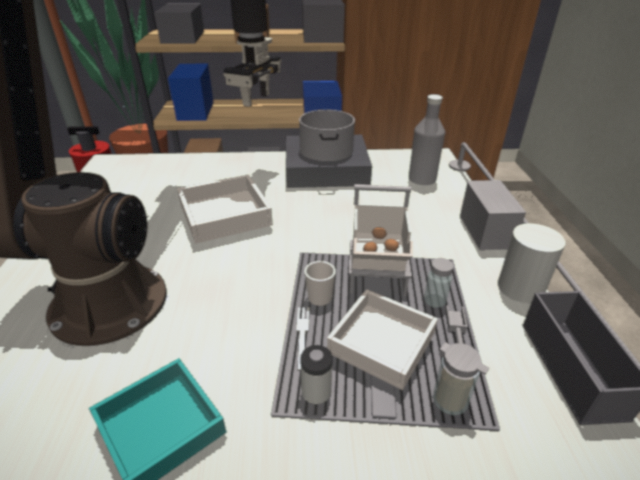

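The scene view shows the mat with the dish turned about 45° at (240,288), the tub with nuts at (335,285) and its bar at (362,268). The jar, canister, cup, shaker, fork and scoop surround the dish. The side view shows the pour running toward the camera: dish (383,338), bar (382,189), ridge end (384,400).

```bash
cat > h.py <<'E'
import numpy as np, cv2
from workcell import env
def cloud(p,d,K,T):
    v,u=np.mgrid[:480,:640]; X=np.stack([(u-K[0,2])*d/K[0,0],(v-K[1,2])*d/K[1,1],d],-1)
    return X@T[:3,:3].T+T[:3,3]
def rect(P):
    r=cv2.minAreaRect((P[:,:2]*1000).astype(np.float32)); return [np.round(x,1) for x in r]
E
python3 - <<'E'
from h import *
for n in ['scene','side']:
    z=np.load(f'pics/{n}0.npz'); c=env.camera_info(n); W=cloud(z['p'],z['d'],c['mtx'],c['T']); p=z['p'].astype(int)
    np.save(f'pics/{n}W.npy',W)
    hsv=cv2.cvtColor(z['p'],cv2.COLOR_RGB2HSV)
    m=((W[...,2]<.016)&(W[...,2]>-.01)&(p.sum(-1)<420)&(z['d']>0)).astype(np.uint8)
    m=cv2.morphologyEx(m,cv2.MORPH_CLOSE,np.ones((9,9)));m=cv2.morphologyEx(m,cv2.MORPH_OPEN,np.ones((9,9)))
    k,l,st,ce=cv2.connectedComponentsWithStats(m)
    i=l[340,300] if n=='scene' else l[400,340]
    R=rect(W[l==i]); print(n,'mat',R, np.round(cv2.boxPoints(tuple(map(lambda a: tuple(a) if np.ndim(a) else float(a),R)))).tolist())
    box={'scene':(330,225,385,300),'side':(340,175,425,210)}[n]
    u0,v0,u1,v1=box; S=W[v0:v1,u0:u1].reshape(-1,3); S=S[(S[:,2]>.196)&(S[:,2]<.225)]
    print('bar',len(S),rect(S),np.round(S.mean(0),3),S[:,2].max())
    box={'scene':(180,235,295,335),'side':(320,285,445,395)}[n]
    u0,v0,u1,v1=box; w=W[v0:v1,u0:u1];S=w.reshape(-1,3);col=p[v0:v1,u0:u1].reshape(-1,3)
    S=S[(S[:,2]>.050)&(S[:,2]<.085)&(col.min(1)>90)]
    print('dishrim',len(S),rect(S))
    for dz in (.055,.06,.065,.07,.075): print(dz,(S[:,2]>dz).sum(), end=' ')
    A=np.c_[S[:,:2]-S[:,:2].mean(0),np.ones(len(S))]
    # inner floor plane
    u0,v0,u1,v1={'scene':(222,272,258,305),'side':(360,320,405,355)}[n]
    F=W[v0:v1,u0:u1].reshape(-1,3); A=np.c_[F[:,:2]-F[:,:2].mean(0),np.ones(len(F))]; k=np.linalg.lstsq(A,F[:,2],rcond=None)[0]; print('floor',F.mean(0),np.round(k,3),np.degrees(np.hypot(*k[:2])))
E
```

```text
scene mat [array([888.7, -76.1]), array([954.2, 502.8]), np.float64(3.7)] [[396.0, 144.0], [429.0, -358.0], [1381.0, -296.0], [1349.0, 206.0]]
bar 343 [array([584.6,  98.1]), array([ 12.2, 119.2]), np.float64(82.5)] [0.591 0.098 0.21 ] 0.21637220020003956
dishrim 1279 [array([ 545.9, -168.2]), array([225.6, 192.9]), np.float64(1.3)]
0.055 1113 0.06 899 0.065 251 0.07 53 0.075 28 floor [ 0.5507087  -0.16316888  0.03832626] [0.886 0.368 0.038] 54.96850150938515
side mat [array([ 535.6, -294. ]), array([841.9, 362.4]), np.float64(82.9)] [[304.0, -689.0], [663.0, -734.0], [767.0, 101.0], [408.0, 146.0]]
bar 346 [array([580.9,  95.5]), array([ 12.9, 117.4]), np.float64(82.9)] [0.581 0.094 0.207] 0.2142829015639044
dishrim 2267 [array([ 564.3, -155.1]), array([246.7, 252.4]), np.float64(86.9)]
0.055 1803 0.06 1359 0.065 132 0.07 61 0.075 33 floor [ 0.55383775 -0.15442378  0.03178136] [-0.127 -0.717  0.032] 41.742744736274645
```

Run:
```python
from h import *
z=np.load('pics/side0.npz')['p'][240:430,265:505]; a=cv2.resize(z,None,fx=3.3,fy=3.1,interpolation=cv2.INTER_CUBIC)
cv2.imwrite('pics/c1.png',a[:,:,::-1]); print(a.shape)
c=env.camera_info('side')
def ray(n,u,v,h):
    c=env.camera_info(n); d=c['T'][:3,:3]@np.linalg.inv(c['mtx'])@[u,v,1]; o=c['T'][:3,3]; return np.round((o+d*(h-o[2])/d[2])[:2],3)
for q in [(300,255),(452,255),(495,420),(277,413)]: print(q,ray('side',*q,.006))
for n,l in [('shaker?',(316,358,.106)),('jar?',(460,358,.117)),('cup',(320,272,.081)),('can',(441,267,.101)),]: print(n,ray('side',*l))
for q in [(238,242),(394,276),(345,395),(147,348)]: print(q,ray('scene',*q,.006))
for n,l in [('shaker?',(220,227,.106)),('jar?',(167,290,.117)),('can',(278,331,.101)),]: print(n,ray('scene',*l))
```

```text
(589, 792, 3)
(300, 255) [0.406 0.135]
(452, 255) [0.773 0.116]
(495, 420) [ 0.713 -0.317]
(277, 413) [ 0.361 -0.284]
shaker? [ 0.426 -0.257]
jar? [ 0.646 -0.278]
cup [ 0.445 -0.02 ]
can [ 0.686 -0.041]
(238, 242) [ 0.384 -0.226]
(394, 276) [0.417 0.151]
(345, 395) [0.739 0.102]
(147, 348) [ 0.718 -0.307]
shaker? [ 0.445 -0.236]
jar? [ 0.652 -0.269]
can [ 0.692 -0.035]
```

View pics/c1.png

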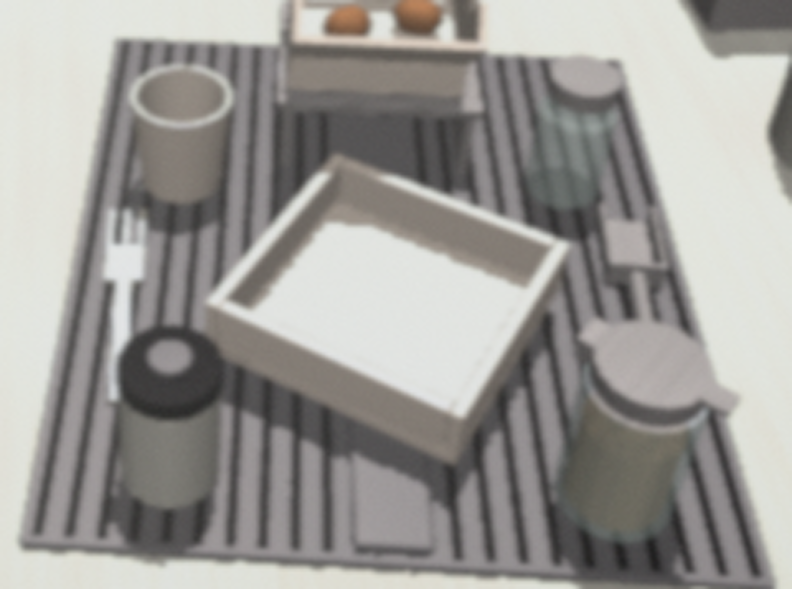

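The crop shows the dish rim corners at (338,160), (570,245), (458,412) and (210,303). The ridge end is at (355–432,547). The shaker is lower left, the jar lower right and the canister upper right.

```bash
cat >> h.py <<'E'
def ray(n,u,v,h):
    c=env.camera_info(n); d=c['T'][:3,:3]@np.linalg.inv(c['mtx'])@[u,v,1]; o=c['T'][:3,3]; return (o+d*(h-o[2])/d[2])[:2]
def fr(n,uv,h): return ray(n,uv[0]/3.3+265,uv[1]/3.1+240,h)
E
python3 - <<'E'
from h import *
C=np.array([fr('side',q,.062) for q in [(338,160),(570,245),(458,412),(210,303)]])
print(C.round(3).tolist(),C.mean(0))
for i in range(4):
    e=C[(i+1)%4]-C[i]; print(np.hypot(*e).round(3),np.degrees(np.arctan2(e[1],e[0])).round(1))
W=np.load('pics/sideW.npy')
for q in [(338,160),(570,245),(458,412),(210,303)]:
    u=int(q[0]/3.3+265);v=int(q[1]/3.1+240); print(np.round(np.median(W[v-1:v+2,u-1:u+2].reshape(-1,3),0),3))
print('ridge end',fr('side',(355,545),.013),fr('side',(432,548),.013),'stand edge',fr('side',(283,100),.064),fr('side',(478,103),.064))
print('stand base', fr('side',(468,190),.006))
E
```

```text
[[0.537, -0.063], [0.657, -0.144], [0.569, -0.26], [0.452, -0.178]] [ 0.5539955 -0.1610891]
0.145 -34.1
0.145 -127.3
0.143 145.2
0.144 53.5
[ 0.536 -0.061  0.062]
[ 0.68  -0.094  0.007]
[ 0.568 -0.258  0.063]
[ 0.451 -0.177  0.063]
ridge end [ 0.5149225  -0.30265837] [ 0.55221378 -0.30651367] stand edge [ 0.51058045 -0.00393035] [ 0.63368697 -0.01347536]
stand base [ 0.6292663  -0.03679494]
```

```bash
cat >> h.py <<'E'
from scipy.spatial.transform import Rotation as Ro
def down(yaw): return Ro.from_euler('z',yaw,degrees=True)*Ro.from_euler('x',180,degrees=True)
def cur():
    s=env.get_state(); w=s['orientation']; return np.array(s['tool_pos']),Ro.from_quat([w[1],w[2],w[3],w[0]])
def go(targets,start=None):
    p,R=start or cur()
    for t,Q in targets:
        t=np.array(t); print('offset',np.round(R.inv().apply(t-p)/.6,4).tolist(),'turn',np.round((R.inv()*Q).as_rotvec()/(np.pi/4),4).tolist())
        p,R=t,Q
def st(x,y,O=np.array([.571,-.012]),a=np.radians(82.6)):  # stand frame -> world xy
    c,s=np.cos(a),np.sin(a); return O+np.array([c*x-s*y,s*x+c*y])
E
python3 - <<'E'
from h import *
go([((.40,.30,.34),down(-70)),((.49,-.02,.30),down(-110)),((.470,-.145,.25),down(-126))])
E
```

```text
offset [0.3867, 0.3863, -0.226] turn [0.0016, -0.0009, 0.9891]
offset [0.5525, 0.0415, 0.0667] turn [0.0, -0.0, 0.8889]
offset [0.2072, -0.0399, 0.0833] turn [0.0, -0.0, 0.3556]
```

Emit:
{"name": "jog_arm", "arguments": {"commands": [{"offset": [0.2,0.2,-0.226],"turn": [0,0,0.5]},{"offset": [0.387,0.386,-0.226],"turn": [0,0,0.989]},{"offset": [0.387,0.386,-0.226],"turn": [0,0,0.989]},{"offset": [0.387,0.386,-0.226],"turn": [0,0,0.989]},{"offset": [0.387,0.386,-0.226],"turn": [0,0,0.989]},{"offset": [0.387,0.386,-0.226],"turn": [0,0,0.989]},{"offset": [0.387,0.386,-0.226],"turn": [0,0,0.989]},{"offset": [0.387,0.386,-0.226],"turn": [0,0,0.989]},{"offset": [0.387,0.386,-0.226],"turn": [0,0,0.989]}]}}

```text
schema error: expected keys offset, turn, gripper
```

Emit:
{"name": "jog_arm", "arguments": {"commands": [{"offset": [0.553,0.042,0.067],"turn": [0,0,0.889]},{"offset": [0.553,0.042,0.067],"turn": [0,0,0.889]},{"offset": [0.553,0.042,0.067],"turn": [0,0,0.889]},{"offset": [0.553,0.042,0.067],"turn": [0,0,0.889]},{"offset": [0.553,0.042,0.067],"turn": [0,0,0.889]},{"offset": [0.553,0.042,0.067],"turn": [0,0,0.889]},{"offset": [0.553,0.042,0.067],"turn": [0,0,0.889]},{"offset": [0.553,0.042,0.067],"turn": [0,0,0.889]},{"offset": [0.553,0.042,0.067],"turn": [0,0,0.889]}]}}

```text
schema error: expected keys offset, turn, gripper
```

Emit:
{"name": "jog_arm", "arguments": {"commands": [{"offset": [0.207,-0.04,0.083],"turn": [0,0,0.356]},{"offset": [0.207,-0.04,0.083],"turn": [0,0,0.356]},{"offset": [0.207,-0.04,0.083],"turn": [0,0,0.356]},{"offset": [0.207,-0.04,0.083],"turn": [0,0,0.356]},{"offset": [0.207,-0.04,0.083],"turn": [0,0,0.356]},{"offset": [0.207,-0.04,0.083],"turn": [0,0,0.356]}]}}

```text
schema error: expected keys offset, turn, gripper
```

Run:
```python
from h import *
s=env.get_state();print(s['time_s'],s['tool_pos'],s['q'],s['force']);p,d=env.snapshot('wrist');np.savez('pics/w1.npz',p=p,d=d,t=s['tool_pos'],o=s['orientation']);cv2.imwrite('pics/w1.png',p[:,:,::-1])
```

```text
0.1 [0.29028327 0.60888584 0.20405287] [ 1.41409497e+00  3.59277050e-01  1.11561962e-02 -2.57116129e-04
 -1.22409670e+00 -2.88117153e-01] [-0.59712824 -0.61728308  0.45655306]
```

View pics/w1.png

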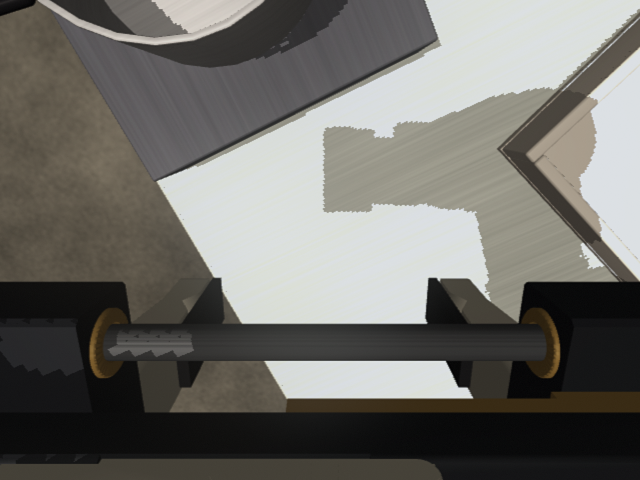

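The moves were refused because the gripper key is required in each row. The wrist view still shows the start pose: the fingers at rows 280–390, and the pot base and large dish beyond them.

Emit:
{"name": "jog_arm", "arguments": {"commands": [{"offset": [0.2,0.2,-0.226],"turn": [0,0,0.5],"gripper": 0.6},{"offset": [0.387,0.386,-0.226],"turn": [0,0,0.989],"gripper": 0.6},{"offset": [0.387,0.386,-0.226],"turn": [0,0,0.989],"gripper": 0.6},{"offset": [0.387,0.386,-0.226],"turn": [0,0,0.989],"gripper": 0.6},{"offset": [0.387,0.386,-0.226],"turn": [0,0,0.989],"gripper": 0.6},{"offset": [0.387,0.386,-0.226],"turn": [0,0,0.989],"gripper": 0.6},{"offset": [0.387,0.386,-0.226],"turn": [0,0,0.989],"gripper": 0.6},{"offset": [0.387,0.386,-0.226],"turn": [0,0,0.989],"gripper": 0.6},{"offset": [0.387,0.386,-0.226],"turn": [0,0,0.989],"gripper": 0.6}]}}

```text
time_s: 1.05
tool_pos: [0.4009, 0.2992, 0.3414]
orientation: [-0.001, 0.819, -0.574, -0.0]
force: [0.3, 0.4, -0.6]
gripper_width: 0.601
gripper_force: 0.0
```

Emit:
{"name": "jog_arm", "arguments": {"commands": [{"offset": [0.553,0.042,0.067],"turn": [0,0,0.889],"gripper": 0.6},{"offset": [0.553,0.042,0.067],"turn": [0,0,0.889],"gripper": 0.6},{"offset": [0.553,0.042,0.067],"turn": [0,0,0.889],"gripper": 0.6},{"offset": [0.553,0.042,0.067],"turn": [0,0,0.889],"gripper": 0.6},{"offset": [0.553,0.042,0.067],"turn": [0,0,0.889],"gripper": 0.6},{"offset": [0.553,0.042,0.067],"turn": [0,0,0.889],"gripper": 0.6},{"offset": [0.553,0.042,0.067],"turn": [0,0,0.889],"gripper": 0.6},{"offset": [0.553,0.042,0.067],"turn": [0,0,0.889],"gripper": 0.6},{"offset": [0.553,0.042,0.067],"turn": [0,0,0.889],"gripper": 0.6}]}}

```text
time_s: 1.95
tool_pos: [0.4903, -0.02, 0.299]
orientation: [-0.001, -0.573, 0.82, 0.001]
force: [-0.2, 0.8, -0.7]
gripper_width: 0.602
gripper_force: 0.0
```

Emit:
{"name": "jog_arm", "arguments": {"commands": [{"offset": [0.207,-0.04,0.083],"turn": [0,0,0.356],"gripper": 0.6},{"offset": [0.207,-0.04,0.083],"turn": [0,0,0.356],"gripper": 0.6},{"offset": [0.207,-0.04,0.083],"turn": [0,0,0.356],"gripper": 0.6},{"offset": [0.207,-0.04,0.083],"turn": [0,0,0.356],"gripper": 0.6},{"offset": [0.207,-0.04,0.083],"turn": [0,0,0.356],"gripper": 0.6},{"offset": [0.207,-0.04,0.083],"turn": [0,0,0.356],"gripper": 0.6}]}}

```text
time_s: 2.55
tool_pos: [0.4711, -0.1436, 0.2508]
orientation: [0.0, -0.455, 0.891, -0.0]
force: [0.3, 0.3, -0.3]
gripper_width: 0.597
gripper_force: 0.0
```

Run:
```python
from h import *
s=env.get_state();print(s['time_s'],s['tool_pos'],s['q'],s['force'],s['gripper_width'],cur()[1].as_matrix()[:,0]);p,d=env.snapshot('wrist');np.savez('pics/w1.npz',p=p,d=d,t=s['tool_pos'],o=s['orientation']);cv2.imwrite('pics/w2.png',p[:,:,::-1])
```

```text
2.55 [ 0.47108701 -0.14358204  0.25080587] [ 1.04170528e-01  2.42164524e-02 -3.04518176e-01 -3.07048019e-05
 -1.24140358e+00 -7.30858625e-01] [ 0.28951063  0.31102217 -0.27107888] 0.5974619684256418 [-5.86473310e-01 -8.09968422e-01 -4.60937932e-04]
```

View pics/w2.png

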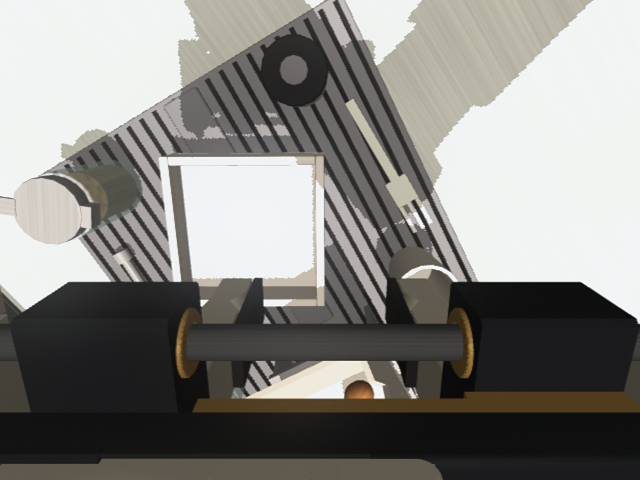

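The wrist view shows the dish nearly axis-aligned with the tool: rim corners (160,156), (325,153) and (325,306), with the wall to grasp along column 320. The shaker cap is at (294,70) and the cup at (425,265).

```bash
cat >> h.py <<'E'
def wray(f,u,v,h):
    z=np.load(f); o=z['o']; R=Ro.from_quat([o[1],o[2],o[3],o[0]]); c=env.camera_info('wrist'); H=c['hand_eye']
    d=R.apply(H[:3,:3]@np.linalg.inv(c['mtx'])@[u,v,1]); o=R.apply(H[:3,3])+z['t']; return o+d*(h-o[2])/d[2]
E
python3 - <<'E'
from h import *
C=np.array([wray('pics/w1.npz',*q,.062)[:2] for q in [(160,156),(325,153),(325,306)]])
print(C.round(4).tolist(), 'mid', (C[0]+C[2])/2, np.hypot(*(C[1]-C[0])),np.hypot(*(C[2]-C[1])))
for a,b in ((1,0),(1,2)): e=C[b]-C[a]; print(np.degrees(np.arctan2(e[1],e[0])))
z=np.load('pics/w1.npz');o=z['o'];R=Ro.from_quat([o[1],o[2],o[3],o[0]]);c=env.camera_info('wrist');H=c['hand_eye'];T=np.eye(4);T[:3,:3]=R.as_matrix()@H[:3,:3];T[:3,3]=R.apply(H[:3,3])+z['t']
W=cloud(z['p'],z['d'],c['mtx'],T)
F=W[190:265,200:300].reshape(-1,3);A=np.c_[F[:,:2]-F[:,:2].mean(0),np.ones(len(F))];k=np.linalg.lstsq(A,F[:,2],rcond=None)[0];print('floor',F.mean(0),k[:2],np.degrees(np.hypot(*k[:2])))
for u,v in [(321,170),(321,200),(321,230),(321,260),(321,290),(320,160),(168,160),(240,158)]: print(u,v,W[v,u].round(4))
for f in [(294,70,.106)]: print('shaker',wray('pics/w1.npz',*f))
E
```

```text
[[0.5681, -0.2638], [0.4454, -0.1783], [0.5348, -0.0546]] mid [ 0.55146713 -0.15921415] 0.149586424252974 0.15264969753786325
-34.850361125625156
54.15188104803838
floor [ 0.55458746 -0.16028021  0.03135259] [-0.34223666 -0.2217517 ] 23.365142206790043
321 170 [ 0.4573 -0.1681  0.0621]
321 200 [ 0.4737 -0.1456  0.0629]
321 230 [ 0.4907 -0.1221  0.0633]
321 260 [ 0.5088 -0.0973  0.0627]
321 290 [ 0.5272 -0.0719  0.0639]
320 160 [ 0.4527 -0.1759  0.0622]
168 160 [ 0.564  -0.2566  0.0638]
240 158 [ 0.5103 -0.2199  0.0631]
shaker [ 0.42583085 -0.24540392  0.106     ]
```

Run:
```python
from h import *
go([((.4934,-.1188,.10),down(-125.5)),((.4934,-.1188,.047),down(-125.5))])
```

```text
offset [-0.055, -0.0057, 0.2516] turn [-0.0009, 0.0009, -0.0087]
offset [0.0, -0.0, 0.0883] turn [0.0, 0.0, 0.0]
```

Emit:
{"name": "jog_arm", "arguments": {"commands": [{"offset": [-0.055,-0.0057,0.0833],"turn": [-0.001,0.001,-0.009],"gripper": 0.5},{"offset": [-0.055,-0.0057,0.1667],"turn": [-0.001,0.001,-0.009],"gripper": 0.5},{"offset": [-0.055,-0.0057,0.2516],"turn": [-0.001,0.001,-0.009],"gripper": 0.5},{"offset": [-0.055,-0.0057,0.2516],"turn": [-0.001,0.001,-0.009],"gripper": 0.5},{"offset": [-0.055,-0.0057,0.295],"turn": [-0.001,0.001,-0.009],"gripper": 0.5},{"offset": [-0.055,-0.0057,0.34],"turn": [-0.001,0.001,-0.009],"gripper": 0.5},{"offset": [-0.055,-0.0057,0.34],"turn": [-0.001,0.001,-0.009],"gripper": 0.5},{"offset": [-0.055,-0.0057,0.34],"turn": [-0.001,0.001,-0.009],"gripper": 0.5}]}}

```text
time_s: 3.4
tool_pos: [0.4938, -0.1199, 0.0482]
orientation: [-0.0, -0.458, 0.889, -0.0]
force: [0.4, 0.6, 0.1]
gripper_width: 0.501
gripper_force: 0.0
```

Emit:
{"name": "jog_arm", "arguments": {"commands": [{"offset": [0,0,0],"turn": [0,0,0],"gripper": 0.0},{"offset": [0,0,0],"turn": [0,0,0],"gripper": 0.0},{"offset": [0,0,0],"turn": [0,0,0],"gripper": 0.0},{"offset": [0,0,0],"turn": [0,0,0],"gripper": 0.0},{"offset": [0,0,0],"turn": [0,0,0],"gripper": 0.0},{"offset": [0,0,0],"turn": [0,0,0],"gripper": 0.0},{"offset": [0,0,0],"turn": [0,0,0],"gripper": 0.0}], "force": 50}}

```text
time_s: 4.1
tool_pos: [0.4925, -0.1204, 0.0464]
orientation: [-0.001, -0.457, 0.889, 0.0]
force: [-0.3, -0.1, -0.2]
gripper_width: 0.01
gripper_force: 0.0
```

Run:
```python
from h import *
a=env.snapshot('side')[0][200:430,265:505]; b=env.snapshot('scene')[0][210:370,150:400]
s=env.get_state(); print(s['gripper_width'],s['gripper_force'],s['tool_pos'])
a=cv2.resize(a,(390,380)); b=cv2.resize(b,(400,380)); cv2.imwrite('pics/c2.png',np.hstack([a,b])[:,:,::-1])
```

```text
0.0038216532962485226 0.0 [ 0.4924698 -0.1203333  0.0463963]
```

View pics/c2.png

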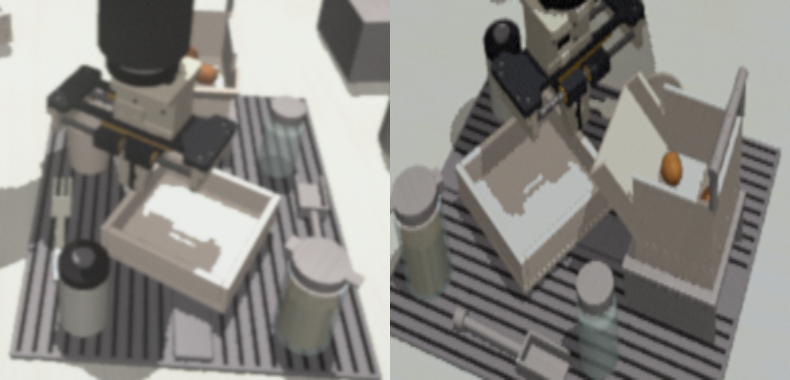

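Run:
```python
from h import *
s=env.get_state();p,d=env.snapshot('wrist');np.savez('pics/w3.npz',p=p,d=d,t=s['tool_pos'],o=s['orientation']);cv2.imwrite('pics/w3.png',p[:,:,::-1])
```

```text
(no output)
```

View pics/w3.png

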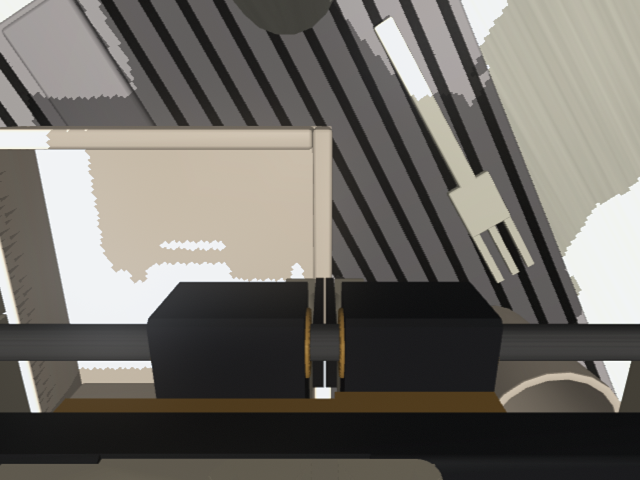

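Run:
```python
from h import *
z=np.load('pics/w3.npz');o=z['o'];R=Ro.from_quat([o[1],o[2],o[3],o[0]]);c=env.camera_info('wrist');H=c['hand_eye'];T=np.eye(4);T[:3,:3]=R.as_matrix()@H[:3,:3];T[:3,3]=R.apply(H[:3,3])+z['t']
W=cloud(z['p'],z['d'],c['mtx'],T)
L=R.inv().apply((W-z['t']).reshape(-1,3)).reshape(W.shape)*1000
print(z['t'])
for v in (150,200,250,270,276,282,290,300,315,390):
    print(v,[(u,tuple(L[v,u].round().astype(int)[1:]),int(W[v,u,2]*1000)) for u in (305,310,314,318,322,324,328,332,336,342)])
s=env.get_state(); print(s['gripper_width'],s['force'],s['moment'])
```

```text
[ 0.4924698 -0.1203333  0.0463963]
150 [(305, (np.int64(-9), np.int64(16)), 30), (310, (np.int64(-7), np.int64(17)), 29), (314, (np.int64(-4), np.int64(-16)), 62), (318, (np.int64(-3), np.int64(-17)), 62), (322, (np.int64(-1), np.int64(-17)), 62), (324, (np.int64(0), np.int64(-17)), 62), (328, (np.int64(1), np.int64(-17)), 63), (332, (np.int64(3), np.int64(-15)), 61), (336, (np.int64(6), np.int64(40)), 6), (342, (np.int64(9), np.int64(41)), 5)]
200 [(305, (np.int64(-10), np.int64(16)), 30), (310, (np.int64(-7), np.int64(17)), 29), (314, (np.int64(-4), np.int64(-17)), 63), (318, (np.int64(-3), np.int64(-17)), 63), (322, (np.int64(-1), np.int64(-17)), 63), (324, (np.int64(0), np.int64(-17)), 63), (328, (np.int64(1), np.int64(-17)), 63), (332, (np.int64(4), np.int64(40)), 6), (336, (np.int64(6), np.int64(40)), 6), (342, (np.int64(10), np.int64(40)), 6)]
250 [(305, (np.int64(-10), np.int64(16)), 30), (310, (np.int64(-8), np.int64(17)), 29), (314, (np.int64(-5), np.int64(-16)), 62), (318, (np.int64(-3), np.int64(-16)), 62), (322, (np.int64(-1), np.int64(-17)), 63), (324, (np.int64(0), np.
[... 2522 characters left out ...]
64(-18)), 64), (328, (np.int64(1), np.int64(-55)), 101), (332, (np.int64(2), np.int64(-55)), 101), (336, (np.int64(4), np.int64(-55)), 101), (342, (np.int64(4), np.int64(-103)), 149)]
390 [(305, (np.int64(-4), np.int64(-110)), 156), (310, (np.int64(-4), np.int64(-86)), 132), (314, (np.int64(-6), np.int64(10)), 36), (318, (np.int64(-3), np.int64(-17)), 63), (322, (np.int64(-1), np.int64(-17)), 63), (324, (np.int64(0), np.int64(-18)), 64), (328, (np.int64(2), np.int64(-17)), 63), (332, (np.int64(5), np.int64(40)), 6), (336, (np.int64(7), np.int64(40)), 6), (342, (np.int64(4), np.int64(-103)), 148)]
0.008410361879388546 [-0.17072067  0.01531641  0.37745776] [ 0.11549976 -0.06677313 -0.01857509]
```

Run:
```python
from h import *
c=env.camera_info('wrist')
for f in ('pics/w1.npz','pics/w3.npz'):
    z=np.load(f); L=cloud(z['p'],z['d'],c['mtx'],c['hand_eye'])*1000
    m=(z['d']>0)&(abs(L[...,0])<25)&(abs(L[...,1])<60)&(L[...,2]>-60)&(L[...,2]<30)
    P=L[m]; print(f,m.sum())
    for a in range(-60,30,6):
        Q=P[(P[:,2]>=a)&(P[:,2]<a+6)]
        if len(Q): print(a,len(Q),Q.min(0).round(),Q.max(0).round(), 'y:',np.histogram(Q[:,1],bins=[-60,-45,-30,-20,-10,0,10,20,30,45,60])[0])
```

```text
pics/w1.npz 4549
-60 879 [ -9. -42. -60.] [ 13.  42. -54.] y: [  0 300 138   0   0   0   0 145 296   0]
-54 766 [  4. -43. -54.] [ 14.  44. -48.] y: [  0 264 123   0   0   0   0 132 247   0]
-48 824 [  1. -43. -48.] [ 13.  42. -42.] y: [  0 278 138   0   0   0   0 142 266   0]
-42 809 [ -2. -42. -42.] [ 14.  42. -36.] y: [  0 253 146   0   0   0   0 148 262   0]
-36 697 [ -6. -42. -36.] [ 14.  42. -30.] y: [  0 205 148   0   0   0   0 163 181   0]
-30 484 [ -8. -42. -30.] [ 13.  42. -24.] y: [  0  94 148   0   0   0   0 148  94   0]
-24 90 [ -8. -30. -24.] [ 12.  30. -21.] y: [ 0  0 46  0  0  0  0 44  0  0]
pics/w3.npz 8232
-60 210 [ 10.  -5. -60.] [ 14.   4. -54.] y: [  0   0   0   0 109 101   0   0   0   0]
-54 171 [ 10.  -6. -54.] [ 13.   5. -48.] y: [ 0  0  0  0 84 87  0  0  0  0]
-48 201 [  8.  -6. -48.] [ 13.   6. -42.] y: [  0   0   0   0 102  99   0   0   0   0]
-42 313 [  6.  -7. -42.] [ 13.   6. -36.] y: [  0   0   0   0 154 159   0   0   0   0]
-36 210 [ 11. -15. -36.] [ 13.  13. -30.] y: [  0   0   0   3 102 102   3   0   0   0]
-30 267 [ 11. -16. -30.] [ 13.  16. -24.] y: [ 0  0  0 42 92 94 39  0  0  0]
-24 32 [-11.  -4. -24.] [ 25.   4. -18.] y: [ 0  0  0  0 16 16  0  0  0  0]
-18 708 [-14.  -5. -18.] [ 25.   3. -15.] y: [  0   0   0   0 425 283   0   0   0   0]
12 5702 [ -8. -60.  15.] [25. -6. 18.] y: [1619 1600 1067 1010  406    0    0    0    0    0]
18 418 [ -8. -60.  18.] [25. -6. 19.] y: [104 115  79  85  35   0   0   0   0   0]
```

The camera depth puts the fingertips about 21 mm behind the reported TCP, not 11 mm ahead of it. The empty close just above the rim fits this. I'll reopen and go 32 mm deeper, watching the force.

Emit:
{"name": "jog_arm", "arguments": {"commands": [{"offset": [0,0,0],"turn": [0,0,0],"gripper": 0.5},{"offset": [0,0,0],"turn": [0,0,0],"gripper": 0.5},{"offset": [0,0,0],"turn": [0,0,0],"gripper": 0.5},{"offset": [0,0,0],"turn": [0,0,0],"gripper": 0.5},{"offset": [0,0,0.015],"turn": [0,0,0],"gripper": 0.5},{"offset": [0,0,0.03],"turn": [0,0,0],"gripper": 0.5},{"offset": [0,0,0.042],"turn": [0,0,0],"gripper": 0.5},{"offset": [0,0,0.05],"turn": [0,0,0],"gripper": 0.5},{"offset": [0,0,0.05],"turn": [0,0,0],"gripper": 0.5}]}}

```text
time_s: 5.15
tool_pos: [0.4917, -0.1204, 0.0154]
orientation: [-0.001, -0.457, 0.889, 0.001]
force: [-0.8, -0.2, -0.6]
gripper_width: 0.499
gripper_force: 0.0
```

Emit:
{"name": "jog_arm", "arguments": {"commands": [{"offset": [0,0,0],"turn": [0,0,0],"gripper": 0.0},{"offset": [0,0,0],"turn": [0,0,0],"gripper": 0.0},{"offset": [0,0,0],"turn": [0,0,0],"gripper": 0.0},{"offset": [0,0,0],"turn": [0,0,0],"gripper": 0.0},{"offset": [0,0,0],"turn": [0,0,0],"gripper": 0.0},{"offset": [0,0,0],"turn": [0,0,0],"gripper": 0.0},{"offset": [0,0,0],"turn": [0,0,0],"gripper": 0.0}], "force": 50}}

```text
time_s: 5.85
tool_pos: [0.4926, -0.1203, 0.0166]
orientation: [-0.0, -0.457, 0.889, 0.0]
force: [-0.4, -0.6, 1.0]
gripper_width: 0.09
gripper_force: 50.0
```

Run:
```python
from h import *
p,R=cur(); C=np.array([.553,-.1602]); Ct=st(-.115,0); print(Ct)
rel=np.array([-.0590,.0405])   # dish centre->TCP
yaw=np.degrees(np.arctan2(*R.as_matrix()[[1,0],0])); print(p,yaw)
T=[((p[0],p[1],p[2]+.013),R)]
for f in (.5,1):
    q=np.radians(28.2*f); M=np.array([[np.cos(q),-np.sin(q)],[np.sin(q),np.cos(q)]])
    cc=C+f*(Ct-C); T.append((np.r_[cc+M@(p[:2]-C),p[2]+.013],down(yaw+28.2*f)))
t=T[-1]; 
# both as from one start
go([T[0]]); 
for k in T[1:]: go([k],start=(np.array(T[0][0]),R))
print(t[0])
```

```text
[ 0.55618851 -0.12604218]
[ 0.492639   -0.12030984  0.01662919] -125.6073772690413
offset [0.0, 0.0, -0.0217] turn [0.0, 0.0, 0.0]
offset [0.0045, 0.0097, 0.0] turn [0.0007, -0.0006, -0.3133]
offset [0.007, 0.0124, 0.0] turn [0.0008, -0.0005, -0.6267]
[ 0.48414202 -0.11941048  0.02962919]
```

Emit:
{"name": "jog_arm", "arguments": {"commands": [{"offset": [0,0,-0.008],"turn": [0,0,0],"gripper": 0.0},{"offset": [0,0,-0.016],"turn": [0,0,0],"gripper": 0.0},{"offset": [0,0,-0.022],"turn": [0,0,0],"gripper": 0.0},{"offset": [0.0015,0.003,-0.022],"turn": [0,0,-0.1],"gripper": 0.0},{"offset": [0.003,0.0065,-0.022],"turn": [0,0,-0.2],"gripper": 0.0},{"offset": [0.0045,0.0097,-0.022],"turn": [0,0,-0.313],"gripper": 0.0},{"offset": [0.0055,0.011,-0.022],"turn": [0,0,-0.42],"gripper": 0.0},{"offset": [0.0065,0.012,-0.022],"turn": [0,0,-0.53],"gripper": 0.0},{"offset": [0.007,0.0124,-0.022],"turn": [0,0,-0.627],"gripper": 0.0},{"offset": [0.007,0.0124,-0.022],"turn": [0,0,-0.627],"gripper": 0.0}]}}

```text
time_s: 6.85
tool_pos: [0.4837, -0.1194, 0.0297]
orientation: [-0.001, -0.66, 0.751, 0.0]
force: [0.6, 0.2, -5.2]
gripper_width: 0.084
gripper_force: 50.0
```

Run:
```python
from h import *
s=env.get_state();print(s['time_s'],s['tool_pos'],s['gripper_width'],s['force'],s['moment'])
a=env.snapshot('side')[0][240:430,265:505]; cv2.imwrite('pics/c3.png',cv2.resize(a,None,fx=3.3,fy=3.1,interpolation=cv2.INTER_CUBIC)[:,:,::-1])
```

```text
6.85 [ 0.48366153 -0.1194087   0.02974634] 0.0838287876494347 [ 0.57378229  0.19182548 -5.19791617] [0.28344691 0.20383597 0.05490679]
```

View pics/c3.png

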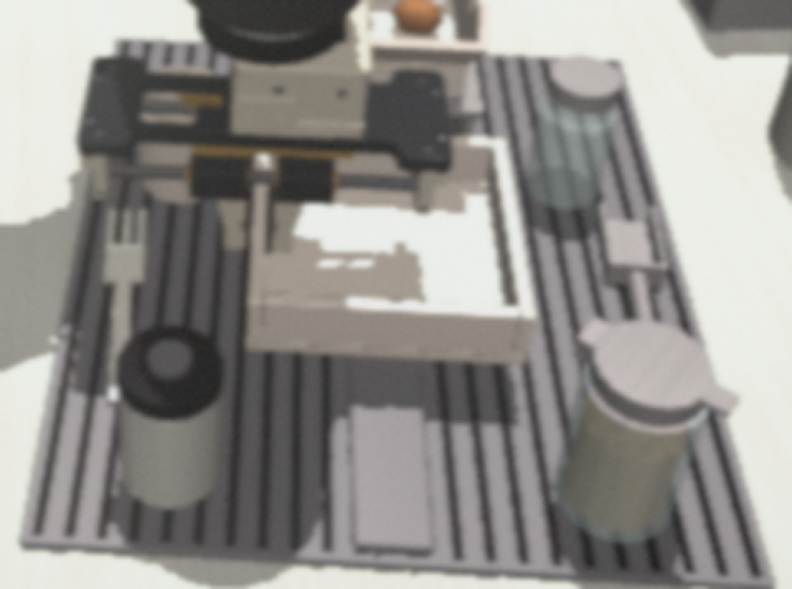

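The picture shows the dish held clear, square and centred over the ridge, with its front rim from (250,303) to (533,318). Now I'll lower it.

Emit:
{"name": "jog_arm", "arguments": {"commands": [{"offset": [0,0,0.01],"turn": [0,0,0],"gripper": 0.0},{"offset": [0,0,0.017],"turn": [0,0,0],"gripper": 0.0},{"offset": [0,0,0.023],"turn": [0,0,0],"gripper": 0.0},{"offset": [0,0,0.028],"turn": [0,0,0],"gripper": 0.0},{"offset": [0,0,0.028],"turn": [0,0,0],"gripper": 0.0}]}}

```text
time_s: 7.4
tool_pos: [0.4835, -0.1194, 0.0122]
orientation: [-0.001, -0.66, 0.751, 0.001]
force: [-0.0, -0.9, -4.8]
gripper_width: 0.087
gripper_force: 50.0
```

Emit:
{"name": "jog_arm", "arguments": {"commands": [{"offset": [0,0,0.003],"turn": [0,0,0],"gripper": 0.0},{"offset": [0,0,0.005],"turn": [0,0,0],"gripper": 0.0},{"offset": [0,0,0.005],"turn": [0,0,0],"gripper": 0.0}]}}

```text
time_s: 7.7
tool_pos: [0.4841, -0.1194, 0.01]
orientation: [-0.0, -0.66, 0.751, 0.0]
force: [0.0, -0.5, -1.3]
gripper_width: 0.086
gripper_force: 50.0
```

Mostly landed, so release, rise, and look from above.

Emit:
{"name": "jog_arm", "arguments": {"commands": [{"offset": [0,0,0.001],"turn": [0,0,0],"gripper": 0.2},{"offset": [0,0,0.001],"turn": [0,0,0],"gripper": 0.4},{"offset": [0,0,0.001],"turn": [0,0,0],"gripper": 0.4},{"offset": [0,0,-0.05],"turn": [0,0,0],"gripper": 0.4},{"offset": [0,0,-0.12],"turn": [0,0,0],"gripper": 0.4},{"offset": [0,0,-0.2],"turn": [0,0,0],"gripper": 0.4},{"offset": [0,0,-0.28],"turn": [0,0,0],"gripper": 0.4},{"offset": [0,0,-0.36],"turn": [0,0,0],"gripper": 0.4},{"offset": [0,0,-0.4],"turn": [0,0,0],"gripper": 0.4},{"offset": [0,0,-0.4],"turn": [0,0,0],"gripper": 0.4}]}}

```text
time_s: 8.7
tool_pos: [0.4865, -0.1195, 0.2546]
orientation: [0.003, -0.66, 0.751, -0.003]
force: [0.5, -0.7, -0.3]
gripper_width: 0.395
gripper_force: 0.0
```

Run:
```python
from h import *
s=env.get_state();p,d=env.snapshot('wrist');np.savez('pics/w4.npz',p=p,d=d,t=s['tool_pos'],o=s['orientation'])
c=env.camera_info('wrist');p_,R=cur();H=c['hand_eye'];T=np.eye(4);T[:3,:3]=R.as_matrix()@H[:3,:3];T[:3,3]=R.apply(H[:3,3])+s['tool_pos']
W=cloud(p,d,c['mtx'],T); 
# stand frame
a=np.radians(82.6);r=W[...,:2]-[.571,-.012];X=np.cos(a)*r[...,0]+np.sin(a)*r[...,1];Y=-np.sin(a)*r[...,0]+np.cos(a)*r[...,1]
m=(d>0)&(abs(W[...,2]-.057)<.007)&(X<-.02)&(X>-.22)&(abs(Y)<.1); Q=np.c_[X[m],Y[m]]; 
print(m.sum(),rect(Q)); A=np.c_[Q,np.ones(len(Q))]; k=np.linalg.lstsq(A,W[m][:,2],rcond=None)[0]; print('rim plane',k, k@[-.115,0,1])
cv2.imwrite('pics/w4.png',np.hstack([cv2.resize(p,(400,300)),cv2.resize(env.snapshot('side')[0][200:430,265:505],(313,300))])[:,:,::-1])
```

```text
5382 [array([-108.2,   14.2]), array([172.2, 163.6]), np.float64(89.7)]
rim plane [-0.00172691  0.00737244  0.05532072] 0.05551931250113612
```

View pics/w4.png

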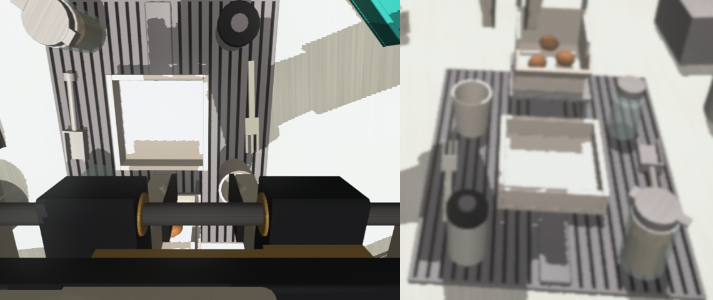

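The dish stands level (rim at 55.5 mm) and square over the ridge. The side view also shows all bystanders in place and the three nuts in the tub. Next, over to the bar.

Run:
```python
from h import *
C=np.array([wray('pics/w4.npz',*q,.056)[:2] for q in [(171,122),(333,122),(333,269)]]); print((C[0]+C[2])/2, np.hypot(*(C[1]-C[0])),np.hypot(*(C[2]-C[1])))
a=np.radians(82.6);r=(C[0]+C[2])/2-[.571,-.012];print('stand',np.cos(a)*r[0]+np.sin(a)*r[1],-np.sin(a)*r[0]+np.cos(a)*r[1])
e=C[2]-C[1];print(np.degrees(np.arctan2(e[1],e[0])))
p,R=cur(); A=((.535,-.01,.27),down(-52.4));B=((.583,.097,.26),down(-7.4))
go([A,B])
```

```text
[ 0.55243647 -0.12620274] 0.1476117668534925 0.14328455140841923
stand -0.11564246733685803 0.0037001086544802744
83.01088933414002
offset [-0.1914, -0.0603, -0.0327] turn [-0.0008, 0.0003, -1.0]
offset [-0.0925, -0.1722, 0.0167] turn [0.0, 0.0, -1.0]
```

Emit:
{"name": "jog_arm", "arguments": {"commands": [{"offset": [-0.06,-0.02,-0.033],"turn": [0,0,-0.19],"gripper": 0.6},{"offset": [-0.12,-0.04,-0.033],"turn": [0,0,-0.38],"gripper": 0.6},{"offset": [-0.191,-0.06,-0.033],"turn": [0,0,-0.57],"gripper": 0.6},{"offset": [-0.191,-0.06,-0.033],"turn": [0,0,-0.76],"gripper": 0.6},{"offset": [-0.191,-0.06,-0.033],"turn": [0,0,-1],"gripper": 0.6},{"offset": [-0.191,-0.06,-0.033],"turn": [0,0,-1],"gripper": 0.6},{"offset": [-0.191,-0.06,-0.033],"turn": [0,0,-1],"gripper": 0.6}]}}

```text
time_s: 9.5
tool_pos: [0.5341, -0.0102, 0.2679]
orientation: [0.001, 0.897, -0.441, -0.002]
force: [0.1, -0.1, 0.5]
gripper_width: 0.595
gripper_force: 0.0
```

Emit:
{"name": "jog_arm", "arguments": {"commands": [{"offset": [-0.0925,-0.1722,0.0167],"turn": [0,0,-1],"gripper": 0.6},{"offset": [-0.0925,-0.1722,0.0167],"turn": [0,0,-1],"gripper": 0.6},{"offset": [-0.0925,-0.1722,0.0167],"turn": [0,0,-1],"gripper": 0.6},{"offset": [-0.0925,-0.1722,0.0167],"turn": [0,0,-1],"gripper": 0.6},{"offset": [-0.0925,-0.1722,0.0167],"turn": [0,0,-1],"gripper": 0.6},{"offset": [-0.0925,-0.1722,0.0167],"turn": [0,0,-1],"gripper": 0.6},{"offset": [-0.0925,-0.1722,0.0167],"turn": [0,0,-1],"gripper": 0.6}]}}

```text
time_s: 10.2
tool_pos: [0.5823, 0.0965, 0.2584]
orientation: [0.001, 0.998, -0.065, -0.001]
force: [0.2, -0.7, -1.0]
gripper_width: 0.602
gripper_force: 0.0
```

Run:
```python
from h import *
print(env.get_state()['q'])
go([((.583,.097,.166),down(-7.4))])
for n,(u0,v0,u1,v1) in {'scene':(330,225,385,300),'side':(340,175,425,210)}.items():
    p,d=env.snapshot(n);c=env.camera_info(n);W=cloud(p,d,c['mtx'],c['T'])[v0:v1,u0:u1].reshape(-1,3);S=W[(W[:,2]>.198)&(W[:,2]<.216)];print(n,len(S),rect(S))
```

```text
[ 4.94841978e-01  1.91995818e-01 -9.47478973e-02 -5.59396009e-04
 -1.28686109e+00  9.45844381e-01]
offset [0.0014, -0.0011, 0.154] turn [0.0015, 0.0033, -0.0014]
scene 337 [array([583.5,  98.2]), array([ 12.7, 120.8]), np.float64(82.4)]
side 338 [array([580.8,  95.4]), array([ 13.4, 117.1]), np.float64(83.1)]
```

Emit:
{"name": "jog_arm", "arguments": {"commands": [{"offset": [0.001,-0.001,0.06],"turn": [0.001,0.003,-0.001],"gripper": 0.6},{"offset": [0.001,-0.001,0.11],"turn": [0.001,0.003,-0.001],"gripper": 0.6},{"offset": [0.001,-0.001,0.14],"turn": [0.001,0.003,-0.001],"gripper": 0.6},{"offset": [0.001,-0.001,0.154],"turn": [0.001,0.003,-0.001],"gripper": 0.6},{"offset": [0.001,-0.001,0.154],"turn": [0.001,0.003,-0.001],"gripper": 0.6}]}}

```text
time_s: 10.8
tool_pos: [0.5828, 0.0968, 0.1661]
orientation: [0.0, 0.998, -0.065, -0.0]
force: [1.3, -0.2, 0.3]
gripper_width: 0.599
gripper_force: 0.0
```

Emit:
{"name": "jog_arm", "arguments": {"commands": [{"offset": [0,0,0],"turn": [0,0,0],"gripper": 0.3},{"offset": [0,0,0],"turn": [0,0,0],"gripper": 0.2},{"offset": [0,0,0],"turn": [0,0,0],"gripper": 0.0},{"offset": [0,0,0],"turn": [0,0,0],"gripper": 0.0},{"offset": [0,0,0],"turn": [0,0,0],"gripper": 0.0},{"offset": [0,0,0],"turn": [0,0,0],"gripper": 0.0},{"offset": [0,0,0],"turn": [0,0,0],"gripper": 0.0},{"offset": [0,0,0],"turn": [0,0,0],"gripper": 0.0}], "force": 30}}

```text
time_s: 11.6
tool_pos: [0.5836, 0.0978, 0.1673]
orientation: [-0.001, 0.998, -0.064, 0.001]
force: [-0.8, 3.1, 1.8]
gripper_width: 0.127
gripper_force: 30.0
```

Run:
```python
from h import *
s=env.get_state();print(s['tool_pos'],s['force'],s['moment'])
p,R=cur(); ax=np.array([np.cos(np.radians(82.6)),np.sin(np.radians(82.6)),0])
b=np.array([97.5,142.]); 
for f in range(0,64,3):
    q=np.radians(f); n=np.array([np.cos(q)*b[0]-np.sin(q)*b[1],np.sin(q)*b[0]+np.cos(q)*b[1]])-b
    print(f,np.round(R.inv().apply(ax*n[0]/1000+[0,0,n[1]/1000])/.6,4).tolist())
```

```text
[0.58356513 0.09775464 0.16733978] [-0.82686164  3.12409833  1.81725202] [ 1.31702028  0.10827349 -0.07054178]
0 [0.0, 0.0, 0.0]
3 [0.0, 0.0126, -0.0082]
6 [0.0, 0.0256, -0.0157]
9 [0.0, 0.039, -0.0226]
12 [-0.0, 0.0527, -0.0287]
15 [-0.0, 0.0667, -0.0341]
18 [-0.0, 0.081, -0.0387]
21 [-0.0, 0.0956, -0.0426]
24 [-0.0, 0.1102, -0.0458]
27 [-0.0, 0.1251, -0.0481]
30 [-0.0001, 0.14, -0.0497]
33 [-0.0001, 0.155, -0.0505]
36 [-0.0001, 0.1701, -0.0505]
39 [-0.0001, 0.1851, -0.0498]
42 [-0.0001, 0.2, -0.0482]
45 [-0.0002, 0.2149, -0.0459]
48 [-0.0002, 0.2296, -0.0428]
51 [-0.0002, 0.2441, -0.0389]
54 [-0.0002, 0.2584, -0.0343]
57 [-0.0003, 0.2724, -0.0289]
60 [-0.0003, 0.2862, -0.0228]
63 [-0.0003, 0.2996, -0.016]
```

Emit:
{"name": "jog_arm", "arguments": {"commands": [{"offset": [0,0.0126,-0.0082],"turn": [0,0,0],"gripper": 0.0},{"offset": [0,0.0256,-0.0157],"turn": [0,0,0],"gripper": 0.0},{"offset": [0,0.039,-0.0226],"turn": [0,0,0],"gripper": 0.0},{"offset": [0,0.0527,-0.0287],"turn": [0,0,0],"gripper": 0.0},{"offset": [0,0.0667,-0.0341],"turn": [0,0,0],"gripper": 0.0},{"offset": [0,0.081,-0.0387],"turn": [0,0,0],"gripper": 0.0}]}}

```text
time_s: 12.2
tool_pos: [0.5772, 0.0483, 0.1912]
orientation: [-0.0, 0.998, -0.064, 0.001]
force: [-0.9, 4.7, 3.1]
gripper_width: 0.125
gripper_force: 30.0
```

Run:
```python
from h import *
s=env.get_state();print(s['tool_pos'],s['force'],s['moment'],s['gripper_width'])
np.savez('pics/t1.npz',p=env.snapshot('side')[0],q=env.snapshot('scene')[0])
z=np.load('pics/t1.npz')
cv2.imwrite('pics/t1.png',np.hstack([cv2.resize(z['p'][150:390,280:500],(380,415)),cv2.resize(z['q'][200:380,190:410],(420,415))])[:,:,::-1])
```

```text
[0.57721577 0.04834713 0.19119241] [-0.85167005  4.74095147  3.09181203] [ 1.93561972  0.16775915 -0.0035293 ] 0.1248038896795356
```

View pics/t1.png

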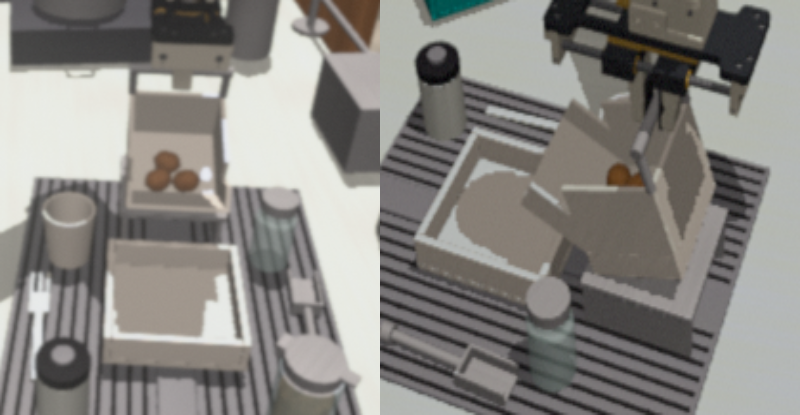

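The picture shows the tub tilted about 18° on its front edge at the right-hand view's (650,240), held by the bar. The nuts are still inside at (620,180) and the dish is in front. Continuing the arc.

Emit:
{"name": "jog_arm", "arguments": {"commands": [{"offset": [0,0.0146,-0.0039],"turn": [0,0,0],"gripper": 0.0},{"offset": [0,0.0292,-0.0071],"turn": [0,0,0],"gripper": 0.0},{"offset": [0,0.0441,-0.0094],"turn": [0,0,0],"gripper": 0.0},{"offset": [0,0.059,-0.011],"turn": [0,0,0],"gripper": 0.0},{"offset": [0,0.074,-0.0118],"turn": [0,0,0],"gripper": 0.0},{"offset": [0,0.0891,-0.0118],"turn": [0,0,0],"gripper": 0.0},{"offset": [0,0.1041,-0.0111],"turn": [0,0,0],"gripper": 0.0},{"offset": [0,0.119,-0.0095],"turn": [0,0,0],"gripper": 0.0}]}}

```text
time_s: 13.1
tool_pos: [0.5675, -0.0228, 0.1957]
orientation: [-0.0, 0.998, -0.064, 0.0]
force: [-0.9, 2.0, 1.4]
gripper_width: 0.125
gripper_force: 30.0
```

Emit:
{"name": "jog_arm", "arguments": {"commands": [{"offset": [0,0.0075,0.0011],"turn": [0,0,0],"gripper": 0.0},{"offset": [0,0.0149,0.0023],"turn": [0,0,0],"gripper": 0.0},{"offset": [0,0.0223,0.0038],"turn": [0,0,0],"gripper": 0.0},{"offset": [0,0.0296,0.0054],"turn": [0,0,0],"gripper": 0.0},{"offset": [0,0.0369,0.0073],"turn": [0,0,0],"gripper": 0.0},{"offset": [0,0.0441,0.0093],"turn": [0,0,0],"gripper": 0.0},{"offset": [0,0.0513,0.0116],"turn": [0,0,0],"gripper": 0.0},{"offset": [0,0.0584,0.0139],"turn": [0,0,0],"gripper": 0.0},{"offset": [0,0.0584,0.0139],"turn": [0,0,0],"gripper": 0.0},{"offset": [0,0.0584,0.0139],"turn": [0,0,0],"gripper": 0.0}]}}

```text
time_s: 14.1
tool_pos: [0.5632, -0.0568, 0.1875]
orientation: [-0.0, 0.998, -0.064, 0.0]
force: [-0.4, 1.6, 0.7]
gripper_width: 0.124
gripper_force: 30.0
```

```bash
cat > nuts.py <<'E'
from h import *
s=env.get_state();print(s['time_s'],s['tool_pos'],s['force'])
a=np.radians(82.6)
for n in ('side','scene'):
    p,d=env.snapshot(n);c=env.camera_info(n);W=cloud(p,d,c['mtx'],c['T']);h=cv2.cvtColor(p,cv2.COLOR_RGB2HSV)
    r=W[...,:2]-[.571,-.012];X=np.cos(a)*r[...,0]+np.sin(a)*r[...,1];Y=-np.sin(a)*r[...,0]+np.cos(a)*r[...,1]
    m=((h[...,0]<18)&(h[...,1]>110)&(h[...,2]>40)&(abs(Y)<.12)&(X>-.3)&(X<.14)).astype(np.uint8)
    k,l,st_,_=cv2.connectedComponentsWithStats(m)
    for i in range(1,k):
        if st_[i,4]>15: q=l==i; print(n,st_[i,4],'stand mm',(np.median(np.c_[X[q],Y[q],W[q][:,2]],0)*1000).round())
E
python3 nuts.py
```

```text
14.1 [ 0.56324865 -0.05677704  0.18746402] [-0.3712628   1.58308924  0.66445179]
side 66 stand mm [-77.  10.  99.]
side 79 stand mm [-97. -14.  96.]
side 79 stand mm [-108.   37.   90.]
scene 176 stand mm [-88.  12.  94.]
scene 110 stand mm [-101.  -24.   85.]
```

The nuts are on the chute, moving toward the lip. A little further, then wait.

Emit:
{"name": "jog_arm", "arguments": {"commands": [{"offset": [0,0.005,0.0018],"turn": [0,0,0],"gripper": 0.0},{"offset": [0,0.0095,0.0036],"turn": [0,0,0],"gripper": 0.0},{"offset": [0,0.014,0.0054],"turn": [0,0,0],"gripper": 0.0},{"offset": [0,0.014,0.0054],"turn": [0,0,0],"gripper": 0.0},{"offset": [0,0.014,0.0054],"turn": [0,0,0],"gripper": 0.0},{"offset": [0,0.014,0.0054],"turn": [0,0,0],"gripper": 0.0},{"offset": [0,0.014,0.0054],"turn": [0,0,0],"gripper": 0.0}]}}

```text
time_s: 14.9
tool_pos: [0.5623, -0.0649, 0.1844]
orientation: [-0.0, 0.998, -0.064, 0.001]
force: [-0.7, 0.6, 1.5]
gripper_width: 0.127
gripper_force: 30.0
```

```bash
python3 nuts.py
```

```text
14.9 [ 0.56233967 -0.06493615  0.18440051] [-0.73866645  0.60046346  1.45577692]
side 36 stand mm [-61.  49. 487.]
side 173 stand mm [-147.   22.   45.]
side 35 stand mm [-168.  -45.   48.]
scene 242 stand mm [-144.   20.   44.]
scene 83 stand mm [-162.  -49.   47.]
```

Three nuts lie on the dish floor (two touching, one apart). Rocking back.

Emit:
{"name": "jog_arm", "arguments": {"commands": [{"offset": [0,-0.014,-0.0054],"turn": [0,0,0],"gripper": 0.0},{"offset": [0,-0.0283,-0.01],"turn": [0,0,0],"gripper": 0.0},{"offset": [0,-0.0428,-0.0139],"turn": [0,0,0],"gripper": 0.0},{"offset": [0,-0.0575,-0.017],"turn": [0,0,0],"gripper": 0.0},{"offset": [0,-0.0724,-0.0193],"turn": [0,0,0],"gripper": 0.0},{"offset": [0,-0.0873,-0.0209],"turn": [0,0,0],"gripper": 0.0},{"offset": [0,-0.1023,-0.0216],"turn": [0,0,0],"gripper": 0.0},{"offset": [0,-0.1174,-0.0216],"turn": [0,0,0],"gripper": 0.0},{"offset": [0,-0.1324,-0.0208],"turn": [0,0,0],"gripper": 0.0},{"offset": [0,-0.1473,-0.0192],"turn": [0,0,0],"gripper": 0.0}]}}

```text
time_s: 16.0
tool_pos: [0.5738, 0.0236, 0.1958]
orientation: [-0.0, 0.998, -0.064, 0.001]
force: [-1.1, -0.9, 0.3]
gripper_width: 0.127
gripper_force: 30.0
```

Emit:
{"name": "jog_arm", "arguments": {"commands": [{"offset": [0,-0.0149,0.0023],"turn": [0,0,0],"gripper": 0.0},{"offset": [0,-0.0295,0.0055],"turn": [0,0,0],"gripper": 0.0},{"offset": [0,-0.0441,0.0094],"turn": [0,0,0],"gripper": 0.0},{"offset": [0,-0.0584,0.014],"turn": [0,0,0],"gripper": 0.0},{"offset": [0,-0.0724,0.0194],"turn": [0,0,0],"gripper": 0.0},{"offset": [0,-0.0861,0.0255],"turn": [0,0,0],"gripper": 0.0},{"offset": [0,-0.0995,0.0324],"turn": [0,0,0],"gripper": 0.0},{"offset": [0,-0.106,0.0361],"turn": [0,0,0],"gripper": 0.0},{"offset": [0,-0.1125,0.0399],"turn": [0,0,0],"gripper": 0.0}]}}

```text
time_s: 16.9
tool_pos: [0.5825, 0.0901, 0.1718]
orientation: [-0.0, 0.998, -0.064, 0.001]
force: [0.4, -0.7, -0.6]
gripper_width: 0.122
gripper_force: 30.0
```

Emit:
{"name": "jog_arm", "arguments": {"commands": [{"offset": [0,-0.0042,0.0028],"turn": [0,0,0],"gripper": 0.0},{"offset": [0,-0.0084,0.0055],"turn": [0,0,0],"gripper": 0.0},{"offset": [0,-0.0126,0.0082],"turn": [0,0,0],"gripper": 0.0},{"offset": [0,-0.0126,0.0085],"turn": [0,0,0],"gripper": 0.0},{"offset": [0,-0.0126,0.0085],"turn": [0,0,0],"gripper": 0.0}]}}

```text
time_s: 17.4
tool_pos: [0.5833, 0.097, 0.1671]
orientation: [-0.0, 0.998, -0.064, 0.001]
force: [0.8, -0.8, 1.0]
gripper_width: 0.125
gripper_force: 30.0
```

```bash
python3 nuts.py
```

```text
17.4 [0.58331762 0.0970051  0.1670685 ] [ 0.78033266 -0.78030547  0.9536605 ]
side 116 stand mm [-132.   11.   44.]
side 50 stand mm [-166.   35.   47.]
side 35 stand mm [-168.  -45.   48.]
scene 112 stand mm [-159.   27.   44.]
scene 121 stand mm [-121.    2.   43.]
scene 79 stand mm [-163.  -49.   47.]
```

Emit:
{"name": "jog_arm", "arguments": {"commands": [{"offset": [0,-0.001,0.0008],"turn": [0,0,0],"gripper": 0.0},{"offset": [0,-0.001,0.0008],"turn": [0,0,0],"gripper": 0.2},{"offset": [0,-0.001,0.0008],"turn": [0,0,0],"gripper": 0.3},{"offset": [0,-0.001,0.0008],"turn": [0,0,0],"gripper": 0.5},{"offset": [0,-0.001,0.0008],"turn": [0,0,0],"gripper": 0.6},{"offset": [0,-0.001,-0.02],"turn": [0,0,0],"gripper": 0.6},{"offset": [0,-0.001,-0.06],"turn": [0,0,0],"gripper": 0.6},{"offset": [0,-0.001,-0.12],"turn": [0,0,0],"gripper": 0.6},{"offset": [0,-0.001,-0.2],"turn": [0,0,0],"gripper": 0.6},{"offset": [0,-0.001,-0.2],"turn": [0,0,0],"gripper": 0.6}]}}

```text
time_s: 18.5
tool_pos: [0.5864, 0.0982, 0.2954]
orientation: [-0.002, 0.998, -0.064, 0.006]
force: [-0.9, 0.9, 0.7]
gripper_width: 0.598
gripper_force: 0.0
```

```bash
python3 nuts.py
python3 - <<'E'
from h import *
for n,(u0,v0,u1,v1) in {'scene':(330,225,385,300),'side':(340,175,425,210)}.items():
    p,d=env.snapshot(n);c=env.camera_info(n);W=cloud(p,d,c['mtx'],c['T']);B=W[v0:v1,u0:u1].reshape(-1,3);S=B[(B[:,2]>.198)&(B[:,2]<.216)];print(n,len(S),rect(S),np.percentile(S[:,2],[5,50,95]))
    p0=np.load(f'pics/{n}0.npz')['p'].astype(int); df=(abs(p0-p).sum(-1)>120); 
    for nm,b in {'scene':{'jar':(145,278,195,338),'can':(262,318,295,370),'shk':(205,215,238,260),'scoop':(185,335,262,376)},'side':{'jar':(432,342,490,415),'can':(424,258,456,308),'shk':(300,342,333,406),'cup':(303,260,338,306),'fork':(293,305,310,370)}}[n].items(): print(nm,df[b[1]:b[3],b[0]:b[2]].mean().round(3))
E
```

```text
18.5 [0.58643445 0.09821997 0.2953589 ] [-0.89858562  0.86527691  0.68118418]
side 24 stand mm [103.  49. 540.]
side 103 stand mm [-133.   11.   44.]
side 59 stand mm [-165.   35.   47.]
side 35 stand mm [-168.  -45.   48.]
scene 110 stand mm [-158.   28.   44.]
scene 126 stand mm [-121.    2.   44.]
scene 79 stand mm [-162.  -50.   46.]
scene 338 [array([582. ,  96.6]), array([ 12.4, 122.3]), np.float64(83.3)] [0.20615392 0.21096571 0.21406066]
jar 0.008
can 0.043
shk 0.025
scoop 0.001
side 337 [array([580.6,  94.3]), array([ 13.1, 116.9]), np.float64(84.0)] [0.20116744 0.20844884 0.21200658]
jar 0.0
can 0.0
shk 0.005
cup 0.158
fork 0.0
```

Run:
```python
from h import *
p,d=env.snapshot('side');c=env.camera_info('side');W=cloud(p,d,c['mtx'],c['T']);a=np.radians(82.6);r=W[...,:2]-[.571,-.012];X=np.cos(a)*r[...,0]+np.sin(a)*r[...,1];Y=-np.sin(a)*r[...,0]+np.cos(a)*r[...,1]
m=(d>0)&(abs(W[...,2]-.0555)<.004)&(X<-.03)&(X>-.21)&(abs(Y)<.085);Q=np.c_[X[m],Y[m]]
print(rect(Q),np.linalg.lstsq(np.c_[Q,np.ones(len(Q))],W[m][:,2],rcond=None)[0])
m=(d>0)&(abs(W[...,2]-.081)<.004)&(abs(Y-.124)<.05)&(abs(X+.02)<.06);print('cup rim',rect(np.c_[X[m],Y[m]]))
z=np.load('pics/side0.npz');W0=np.load('pics/sideW.npy');r=W0[...,:2]-[.571,-.012];X=np.cos(a)*r[...,0]+np.sin(a)*r[...,1];Y=-np.sin(a)*r[...,0]+np.cos(a)*r[...,1]
m=(abs(W0[...,2]-.081)<.004)&(abs(Y-.124)<.05)&(abs(X+.02)<.06);print('cup rim0',rect(np.c_[X[m],Y[m]]))
print(env.hand_in())
```

```text
[array([-114.3,    2.5]), array([154.3, 150. ]), np.float64(0.1)] [-5.99215152e-04  7.35741978e-05  5.51189973e-02]
cup rim [array([-18.6, 126.1]), array([63. , 61.3]), np.float64(3.1)]
cup rim0 [array([-19. , 125.7]), array([62.5, 63.3]), np.float64(80.2)]
the job is handed in; nothing more can be done
None
```

I handed the job in at about 18.5 s: by my last measurements the dish is level and square over the ridge, 114 mm ahead of the stand, with all three walnuts in it, and the tub's bar is back within about 2 mm of its start; no verdict was returned, and the real fingertips sit about 32 mm shorter than the interface text says, so I corrected for that.

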